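# Set the mouse trap and slide it under the desk shelf

## Robot

A 6-joint arm with a two-finger parallel gripper is mounted at the origin on a cart in front of the work surface, level with it; the furniture and walls round the work are solid. World frame = base frame: x ahead of the robot, y to its left, z up, the work surface at z = 0. Lengths are in mm, angles in rad, forces in N, time in s.
With the tool pointing down it reaches from about 350 to 775 mm from the base axis. Payload 5.5 kg.
Tool frame: the origin (TCP) lies at the very end of the fingers, on their centre line; the grasp point (between the pads) lies 19 mm behind it; z points along the fingers, y is the line along which they close (so a half turn about z gives the same grasp; the last joint's range is limited). The gripper opens to 85 mm and grips with 20 to 120 N. Pads are 22 mm wide; open, the fingers measure 114 mm over their backs; the gripper's body (76 mm by 85 mm) begins 54 mm behind the grasp point. The pads swing forward as they close: fully open they stand 13 mm farther back than shut.
Start: joints at [-1.458, 0.313, 0.046, 1.304, 0, 1.431], TCP at [143.81, -556.768, 231.323] pointing down, gripper open.
Joint ranges: [-2.76, 2.76], [-0.86, 1.69], [-1.03, 1.26], [-2.2, 2.34], [-1.47, 1.5], [-3.14, 3.14]. Speed limits (rad/s): [2.57, 2.57, 3.14, 3.14, 3.14, 3.14].

## Interface

Orientations are given as a rotation vector (axis times angle).
In Python, from cell import env gives the robot as it stands.
- The arm moves only by the shell command python3 nudge.py 'ROWS' [OPENING] [FORCE]. ROWS is a JSON object whose key "moves" holds a list of rows, 1 to 8 of them, each of 4 numbers: dx, dy, dz in mm, then a turn about the tool's z in rad; each row shifts and turns the commanded pose from where the row before left it, along the tool's axes as they then stand; what a row does not reach is not made up. A row lasts 1/12 s, in which the tool goes at most 41.7 mm and 0.125 rad, less where a joint would pass 70% of its speed; a pose out of reach is approached as far as the arm can. OPENING is the finger opening in mm, set as the command begins (- or left out keeps the last). The fingers move at their own pace and stop on an object; FORCE is the grip in N (left out, the last holds). Time passes only in rows, so rows that do not move let the fingers close. It prints the time, the measured TCP pose, the force, the opening and the grip force at its end. Input that does not fit is refused with a message, and nothing moves.
- env.state(): the state, without advancing time (a new reading comes with each control period).
- env.snapshot(name): name is "scene" or "top" or "wrist"; returns (picture, depth): 420x560x3 uint8, red, green, blue; 420x560 float32, mm along the optical axis (not along the pixel's ray), 0 where there is no reading.
- env.camera_model(name): a dict with "K" (3x3 intrinsics, pixels), "rvec" (rotation vector, rad) and "tvec" (3), from world to camera coordinates, as OpenCV has them; the wrist camera has in their place "tool_from_camera" (4x4, takes a point from camera to tool coordinates, whose origin is the TCP and whose axes are the flange's). Camera axes: x right, y down, z forward; pixel columns grow to the right and rows downward; lengths in mm; the calibration is good to about 2 mm. A picture is of the moment at which its call begins: read the wrist's pose just before it. camera_model takes no time and is no camera call.
- env.job_done(): hands the job in; it is judged then, once.
The state is a dict: "clock": time; "q": joint angles; "qd": joint speeds; "tau": joint torques, N m; "ee_pos": TCP position; "eef_rot": TCP orientation; "force": force on the tool from outside, world axes, zero at the start; "torque": the same for the moment, N m; "width": finger opening in mm; "grip_force": force on a finger pad.
Only numpy, scipy, OpenCV 4.12 (cv2) and the standard library are available. Lean on these libraries where they do the work, as an engineer would, in place of code of your own. Each camera call takes 0.05 s, during which the arm holds its last target. There are 200 camera calls.

## Task

There is a mouse coming out of the cable hole under the little desk shelf. Set the mouse trap by pressing its lever down until it clicks and stays open, then push it across the desk in under the shelf, bait end first, until it stands square and tight against the back board right in front of the cable hole. Slide the set trap rather than lifting it, never let it snap shut, and leave the glass, the remote and the candle on the shelf where they are.

Things in the scene. Friction and masses are not known exactly. Their poses are not given: they have to be found in the camera images.
- trap: Press-to-set mouse trap, loose and flat on the desk, about 140 g: rigid black base 100 (x) x 50 (y) mm, red jaw and lever, yellow bait pedal. Origin: middle of the base's underside. +x points to the bait end, under the jaw's teeth; the rear end is at x = -50 mm. Jaw and lever turn as one about a crosswise pivot at x = -8 mm, 34 mm up. Set, the jaw's tip stands 65 mm high.
- trap_jaw (a joint): Opening of the jaw, rad: 0 shut, grows as the lever is pressed down. Past about 0.80 the catch clicks in; the stop is at 0.88. Let go, it sinks back to about 0.75 and stays: set. Short of the catch the spring shuts it again. When set, about 3 N on the yellow bait pedal or a hard jolt fires it.
- lever_pad (a point): On the mid line of the red lever (plate 30 mm wide, 40 long from the pivot, 4 thick), 4 mm from its end; moves with it. Shut: the lever slopes up and back at 40 degrees, its end at trap x = -39 mm, 60 mm up. Set: about level, end at x = -48 mm, top 34 mm up. Pressed straight down at x = -36 to -40 mm it goes home in about 28 mm, at 5 to 9 N.
- trap_rear (a point): Middle of the rear end's outer face, 12 mm up: a flat upright wall 50 mm wide and 24 mm high, the place to push.
- trap_bait_end (a point): Middle of the bait end's outer face, at trap x = +50 mm, 7 mm up (wall 14 mm high). The yellow bait pedal, the trigger, lies behind it at x = +23 to +41 mm, 10 to 13 mm up, between the jaw's arms.
- desk_shelf: Low dark wooden shelf fixed on the desk, 150 deep (x), 260 wide (y), 100 mm high: 10 mm board, 90 mm clear below, open in front, side boards 234 mm apart. Origin: on the desk under its centre; +x to its back. Front edge at x = -75 mm; front face of the back board at x = +65 mm. The trap tight against the back board has its rear end 40 mm in under the front edge.
- cable_hole (a point): Round-topped cable hole in the middle of the shelf's width at the foot of the back board, 36 mm wide and high; this point is on the back board's front face, 15 mm above the desk.
- glass_1: Clear drinking glass, 80 mm wide, 88 mm high, on the right part of the shelf's top; origin in the middle of its underside. To be left alone.
- remote_1: Black remote control, 163 x 48 x 19 mm, lying along the back of the shelf's top; origin in the middle of its underside. To be left alone.
- candle_1: Tea light, 38 mm wide, 15 mm high, on the left front of the shelf's top; origin in the middle of its underside. To be left alone.

How it is judged (in metres and radians):
On the way:
1. the trap is set: jaw held open by its catch, nothing touching the trap (value of joint trap_jaw above 0.65 rad and contact force between each of the arm, the fingers and trap below 0.2 N), for 0.3 s.
At the end, for the whole second after the job is handed in: The trap is still set (jaw over 0.65 rad), flat on the desk and at rest under the shelf; its bait end is within 15 mm of the back board and within 25 mm of the hole's middle sideways, and it is square to the back board within 15 degrees (value of joint trap_jaw above 0.65 rad and x of trap_bait_end in the frame of desk_shelf above 0.05 m and y of trap_bait_end in the frame of desk_shelf between -0.025 and 0.025 m and angle between the x axis of trap and the x axis of desk_shelf, either way round below 0.26 rad and angle between trap's own z axis and vertical below 0.1 rad and linear speed of trap below 0.02 m/s); the robot touches nothing.
It fails at once if the trap snaps shut (velocity of joint trap_jaw below -10 rad/s and value of joint trap_jaw below 0.5 rad).
It fails at once if the trap is lifted off the desk by more than 15 mm (height (world z) of trap above 0.015 m).
It fails at once if the glass, remote or candle is shifted by more than 30 mm (distance of any of glass_1, remote_1, candle_1 from where it was at the start of the episode above 0.03 m).
It also fails if it takes over 58 s, if anything falls off the work surface, if the arm or the gripper's body presses on something with over 40 N, if the wrist force passes 120 N, or if a joint passes its speed limit or range.

## Working session

There is one attempt and no reset: what is moved stays moved. The work goes in short steps, Python scripts to look and compute and a shell command to move; the robot and the scene stay as the last step left them, time stands still between calls to the robot, and variables do not carry over. Pictures are saved under pics/ and viewed, at most 10 in all, crops included, and the job is handed in when it is done.

```bash
ls; mkdir -p pics
python3 - <<'E'
from cell import env
import cv2,numpy as np
s=env.state();print({k:np.round(v,3) for k,v in s.items()})
for n in("scene","top"):
    p,d=env.snapshot(n);cv2.imwrite(f"pics/{n}0.png",p[:,:,::-1]);np.save(f"pics/{n}0.npy",d);print(n,env.camera_model(n))
E
```

```text
cell.py
nudge.py
pics
{'clock': np.float64(0.0), 'q': array([-1.458,  0.314,  0.045,  1.304, -0.   ,  1.431]), 'qd': array([ 0.   , -0.   ,  0.001,  0.001, -0.   , -0.001]), 'tau': array([-1.0000e-03, -4.8063e+01,  2.9853e+01,  1.9000e-02, -0.0000e+00,
       -0.0000e+00]), 'ee_pos': array([ 143.737, -556.238,  230.415]), 'eef_rot': array([-3.115, -0.396, -0.   ]), 'force': array([-0.639, -0.732, -0.207]), 'torque': array([ 0.049, -0.02 , -0.004]), 'grip_force': np.float64(0.0), 'width': np.float64(85.424)}
scene {'K': array([[425.91570245,   0.        , 279.07232122],
       [  0.        , 425.91570245, 207.94099773],
       [  0.        ,   0.        ,   1.        ]]), 'rvec': array([ 2.12096854, -0.46915069,  0.26982294]), 'tvec': array([-637.83949468,  120.74681542,  820.28206075])}
top {'K': array([[462.55456152,   0.        , 290.44444889],
       [  0.        , 462.55456152, 209.22752371],
       [  0.        ,   0.        ,   1.        ]]), 'rvec': array([ 2.01814754, -2.16358937,  0.26427158]), 'tvec': array([-166.66172339,  630.05465594,  774.45529304])}
```

View pics/scene0.png

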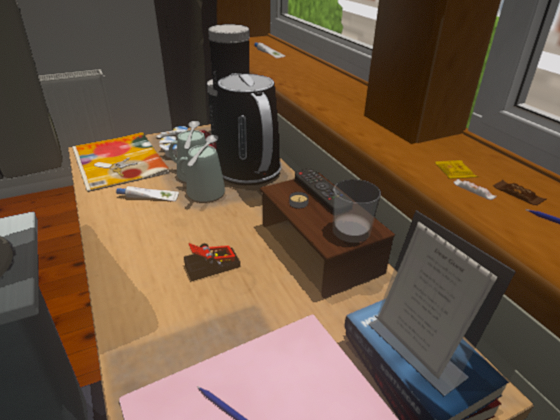

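View pics/top0.png

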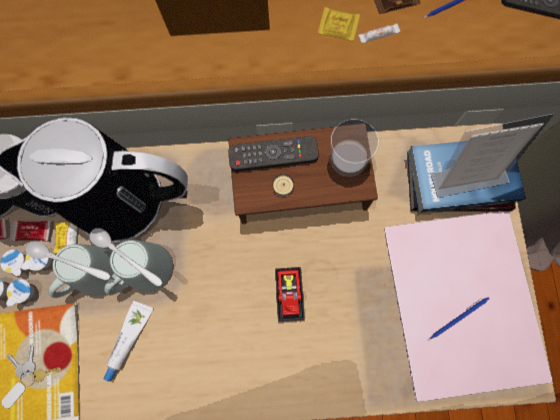

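The scene view shows the trap near (212,260) and the shelf centred near (325,235). In the top view the trap is at about (289,294), with its yellow bait towards the shelf. The shelf top spans about x 230–376, y 127–212, so the trap is already roughly aligned.

```bash
cat > h.py <<'E'
from cell import env
import cv2,numpy as np
def ray(n,uv,z):
    m=env.camera_model(n);R,_=cv2.Rodrigues(m["rvec"]);C=-R.T@m["tvec"]
    d=R.T@np.linalg.inv(m["K"])@np.array([*uv,1.]);return C+d*(z-C[2])/d[2]
def pts(n,d,sel):
    m=env.camera_model(n);R,_=cv2.Rodrigues(m["rvec"]);v,u=np.nonzero(sel&(d>0))
    z=d[v,u];P=np.linalg.inv(m["K"])@np.vstack([u*z,v*z,z]);return (R.T@(P-m["tvec"].reshape(3,1))).T,u,v
E
python3 - <<'E'
from h import *
p=cv2.imread("pics/top0.png");d=np.load("pics/top0.npy")
P,u,v=pts("top",d,np.ones(d.shape,bool))
print("desk z",np.median(P[(u>200)&(u<250)&(v>260)&(v<330),2]))
X=np.zeros(d.shape+(3,));X[v,u]=P
# trap
s=np.zeros(d.shape,bool);s[255:335,262:315]=True
hsv=cv2.cvtColor(p,cv2.COLOR_BGR2HSV)
H,S,V=cv2.split(hsv)
blk=s&(V<70)&(X[...,2]>4); red=s&((H<6)|(H>174))&(S>150)&(V>90)&(X[...,2]>4)
yel=s&(H>22)&(H<36)&(S>130)&(V>100)&(X[...,2]>4)
tr=s&(X[...,2]>5)
for n,m in(("blk",blk),("red",red),("yel",yel),("all",tr)):
    if not m.any(): print(n,0);continue
    Q=X[m];print(n,m.sum(),Q.mean(0).round(1),Q.min(0).round(1),Q.max(0).round(1),cv2.minAreaRect(Q[:,:2].astype(np.float32)))
sh=(X[...,2]>92)&(X[...,2]<106);sh[:, :225]=0;sh[:,385:]=0;sh[:110]=0;sh[225:]=0
Q=X[sh].astype(np.float32);print("shelf",cv2.minAreaRect(Q[:,:2]),np.median(Q[:,2]))
# front edge line fit: lowest x per column
fr=[];
for c in range(245,365,4):
    r=np.nonzero(sh[:,c])[0].max();fr.append(ray("top",(c,r+.5),100))
fr=np.array(fr);print("front slope dx/dy",np.polyfit(fr[:,1],fr[:,0],1),fr[:3],fr[-3:])
cr=cv2.resize(p[110:340,220:390],None,fx=3.2,fy=2.6*3.2/2.6*.8) if 0 else cv2.resize(p[250:340,250:330],None,fx=6,fy=6);cv2.imwrite("pics/trapcrop.png",cr)
E
```

```text
desk z -0.27766024445225546
blk 383 [ 459.5 -197.8   16.1] [ 418.9 -221.     4.1] [ 517.  -173.7   46.1] ((467.92083740234375, -197.2772216796875), (47.2590217590332, 98.1795883178711), 89.90023040771484)
red 547 [ 465.5 -197.1   39.3] [ 429.4 -217.9    4.2] [ 513.8 -176.1   64.2] ((471.6543884277344, -197.16189575195312), (41.58064651489258, 84.37529754638672), 88.24090576171875)
yel 75 [ 492.  -196.8   14. ] [ 476.1 -206.6    5.3] [ 503.6 -187.3   28.3] ((489.73651123046875, -196.28749084472656), (19.31433868408203, 26.967926025390625), 86.43087005615234)
all 1255 [ 467.1 -197.    27.9] [ 417.8 -222.5    5. ] [ 518.6 -164.6   64.2] ((468.23272705078125, -193.5562744140625), (100.89641571044922, 57.766517639160156), 0.21660670638084412)Traceback (most recent call last):
  File "<stdin>", line 17, in <module>
cv2.error: OpenCV(4.12.0) /io/opencv/modules/imgproc/src/convhull.cpp:143: error: (-215:Assertion failed) total >= 0 && (depth == CV_32F || depth == CV_32S) in function 'convexHull'
```

Run:
```python
from h import *
p=cv2.imread("pics/top0.png");d=np.load("pics/top0.npy")
P,u,v=pts("top",d,np.ones(d.shape,bool))
X=np.zeros(d.shape+(3,));X[v,u]=P
for c in((260,190),(320,200),(360,195),(303,215)):print(c,X[c[1],c[0]].round(1),p[c[1],c[0]])
sh=abs(X[...,2]-X[200,320,2])<5;sh[:, :215]=0;sh[:,395:]=0;sh[:110]=0;sh[230:]=0
Q=X[sh].astype(np.float32);print("shelf",cv2.minAreaRect(Q[:,:2]),np.median(Q[:,2]),Q.min(0),Q.max(0))
z=np.median(Q[:,2])
fr=np.array([ray("top",(c,np.nonzero(sh[:,c])[0].max()+.5),z) for c in range(245,365,4)])
print("front",np.polyfit(fr[:,1],fr[:,0],1),np.median(fr[:,0]))
for lab,f in(("left",np.min),("right",np.max)):
    e=np.array([ray("top",(f(np.nonzero(sh[r])[0])+(.5 if lab=="right" else -.5),r),z) for r in range(150,206,4)]);print(lab,np.polyfit(e[:,0],e[:,1],1),np.median(e[:,1]),e[0],e[-1])
# trap sides from low black, depth edges
s=X[...,2]>6
for r in range(262,326,4):
    c=np.nonzero(s[r,262:318])[0]+262
    if len(c):print(r,c.min(),c.max(),X[r,c.min()].round(0),X[r,c.max()].round(0))
cv2.imwrite("pics/trapcrop.png",cv2.resize(p[250:340,250:330],None,fx=6,fy=6))
```

```text
(260, 190) [ 650.5 -157.3  101.9] [ 46  71 115]
(320, 200) [ 624.7 -264.   100.1] [ 48  73 118]
(360, 195) [ 628.8 -336.7  100.8] [ 47  70 116]
(303, 215) [ 623.6 -235.5   -3.1] [50 68 85]Traceback (most recent call last):
  File "<stdin>", line 7, in <module>
cv2.error: OpenCV(4.12.0) /io/opencv/modules/imgproc/src/convhull.cpp:143: error: (-215:Assertion failed) total >= 0 && (depth == CV_32F || depth == CV_32S) in function 'convexHull'
```

Run:
```python
from h import *
p=cv2.imread("pics/top0.png");d=np.load("pics/top0.npy")
P,u,v=pts("top",d,np.ones(d.shape,bool))
X=np.zeros(d.shape+(3,));X[v,u]=P
sh=(abs(X[...,2]-100.5)<6);sh[:, :215]=0;sh[:,395:]=0;sh[:110]=0;sh[230:]=0
Q=X[sh];print("shelf",cv2.minAreaRect(np.ascontiguousarray(Q[:,:2],dtype=np.float32)),Q.min(0),Q.max(0))
z=100
fr=np.array([ray("top",(c,np.nonzero(sh[:,c])[0].max()+.5),z) for c in range(245,365,4)])
print("front",np.polyfit(fr[:,1],fr[:,0],1),np.median(fr[:,0]))
for lab,f in(("left",np.min),("right",np.max)):
    e=np.array([ray("top",(f(np.nonzero(sh[r])[0])+(.5 if lab=="right" else -.5),r),z) for r in range(150,206,4)]);print(lab,np.polyfit(e[:,0],e[:,1],1),np.median(e[:,1]),e[0],e[-1])
s=X[...,2]>6
for r in range(262,326,4):
    c=np.nonzero(s[r,262:318])[0]+262
    if len(c):print(r,c.min(),c.max(),X[r,c.min()].round(0),X[r,c.max()].round(0))
cv2.imwrite("pics/trapcrop.png",cv2.resize(p[250:340,250:330],None,fx=6,fy=6))
```

```text
shelf ((688.2426147460938, -235.47337341308594), (150.65472412109375, 260.20330810546875), 2.614109992980957) [ 607.81065612 -367.86863342   94.50725508] [ 766.04251875 -102.34352006  106.49668823]
front [-4.80760143e-02  6.00827192e+02] 612.0595078138153
left [  -2.01647014 1211.98128771] -107.27479276486514 [ 720.73396789 -267.53522517  100.        ] [ 631.94052825 -108.35161858  100.        ]
right [ 6.27387508e-01 -7.64028499e+02] -365.6212366931269 [ 719.16629647 -289.7006044   100.        ] [ 616.43032981 -329.210247    100.        ]
270 275 300 [ 515. -173.   16.] [ 512. -221.   12.]
274 275 301 [ 507. -173.   14.] [ 504. -222.   12.]
278 276 301 [ 499. -174.   18.] [ 496. -222.   14.]
282 276 301 [ 492. -173.   14.] [ 488. -221.   18.]
286 276 301 [ 485. -173.   11.] [ 481. -220.   16.]
290 276 302 [ 477. -173.   12.] [ 474. -222.   12.]
294 276 302 [ 468. -173.   41.] [ 464. -221.   41.]
298 276 303 [ 460. -173.   42.] [ 457. -222.   41.]
302 277 303 [ 453. -174.   36.] [ 451. -222.   23.]
306 277 303 [ 447. -173.   21.] [ 443. -221.   26.]
310 277 303 [ 439. -172.   24.] [ 436. -221.   22.]
314 278 304 [ 432. -174.   25.] [ 429. -222.   25.]
318 278 304 [ 425. -173.   24.] [ 421. -221.   27.]
```

View pics/trapcrop.png

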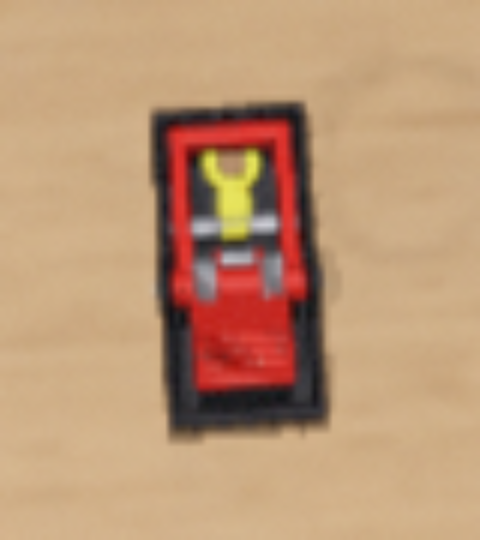

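The trap crop shows the black base outline from (155,105) to (325,435), the yellow pedal at (232,190), and the red lever pointing down the picture.

| Item | Centre | Yaw |
|---|---|---|
| Trap | (468, -197) | about 0 |
| Shelf | (688, -235.5) | +0.047 |

My plan is to grip the unset trap by its sides and drag it onto the hole's axis. Then I set it and push it straight in.

```bash
python3 nudge.py '{"moves":[[0,0,0,0.125],[0,0,0,0.1276],[0,0,0,0]]}' 85 && python3 nudge.py '{"moves":[[38,-40,0,0],[38,-40,0,0],[38,-40,0,0],[38,-40,0,0],[38,-40,0,0],[38,-40,0,0],[38,-40,0,0],[38,-40,0,0]]}'
```

```text
clock: 0.35
ee_pos: [143.8, -556.5, 230.8]
eef_rot: [-3.141, 0.001, 0.0]
force: [-0.9, 0.7, -0.5]
width: 85.3
grip_force: 0.0
clock: 1.02
ee_pos: [373.6, -312.7, 231.3]
eef_rot: [3.141, 0.01, 0.0]
force: [0.9, -1.1, -0.0]
width: 84.7
grip_force: 0.0
```

```bash
python3 nudge.py '{"moves":[[22,-34,0,0],[22,-34,0,0],[22,-34,0,0],[0,0,0,0],[0,0,0,0]]}'
```

```text
clock: 1.43
ee_pos: [439.2, -210.2, 231.1]
eef_rot: [-3.142, -0.017, 0.001]
force: [-0.1, -1.0, -0.4]
width: 84.9
grip_force: 0.0
```

```bash
python3 nudge.py '{"moves":[[9,-13,0,0],[0,0,40,0],[0,0,40,0],[0,0,40,0],[0,0,30,0],[0,0,20,0],[0,0,0,0],[0,0,0,0]]}'
python3 - <<'E'
from h import *
s=env.state();print(s["ee_pos"],s["eef_rot"])
p,d=env.snapshot("top");cv2.imwrite("pics/t1.png",p[:,:,::-1]);np.save("pics/t1.npy",d)
p,d=env.snapshot("wrist");cv2.imwrite("pics/w1.png",p[:,:,::-1]);np.save("pics/w1.npy",d)
a=cv2.hconcat([cv2.imread("pics/t1.png"),cv2.imread("pics/w1.png")]);cv2.imwrite("pics/tw1.png",cv2.resize(a,(800,300)))
print(env.camera_model("wrist"))
E
```

```text
clock: 2.1
ee_pos: [445.9, -199.9, 60.5]
eef_rot: [-3.14, -0.003, 0.004]
force: [-0.5, -0.7, 0.3]
width: 84.9
grip_force: 0.0
[ 445.93172995 -199.90052751   60.53217305] [-3.14023397 -0.00323902  0.00415425]
{'K': array([[339.86688757,   0.        , 286.17689301],
       [  0.        , 339.86688757, 204.47672059],
       [  0.        ,   0.        ,   1.        ]]), 'tool_from_camera': array([[ 2.05294073e-04, -9.65182245e-01, -2.61578272e-01,
         6.53939557e+01],
       [ 9.99999494e-01,  4.55813013e-04, -8.97049495e-04,
        -2.70289523e-01],
       [ 9.85047025e-04, -2.61577956e-01,  9.65181850e-01,
        -1.42069753e+02],
       [ 0.00000000e+00,  0.00000000e+00,  0.00000000e+00,
         1.00000000e+00]])}
```

View pics/tw1.png

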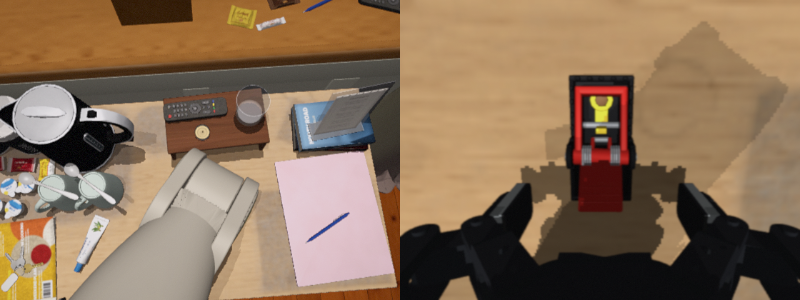

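The left half is the top view, where the arm hides the trap. The right half is the wrist view: the trap at about (601,140) sits midway between the fingertips at (530,190) and (680,190). I'll lower and grip.

```bash
python3 nudge.py '{"moves":[[1,-2,25,0],[0,0,20,0],[0,0,8,0],[0,0,0,0]]}' && python3 nudge.py '{"moves":[[0,0,0,0],[0,0,0,0],[0,0,0,0],[0,0,0,0],[0,0,0,0],[0,0,0,0],[0,0,0,0]]}' 46 20
```

```text
clock: 2.53
ee_pos: [448.0, -197.3, 8.1]
eef_rot: [-3.141, -0.004, 0.001]
force: [0.1, 0.8, 0.1]
width: 85.2
grip_force: 0.0
clock: 3.12
ee_pos: [449.5, -198.0, 9.8]
eef_rot: [3.14, 0.004, 0.004]
force: [-1.1, -0.4, 5.8]
width: 49.6
grip_force: 21.8
```

```bash
python3 nudge.py '{"moves":[[0,8,0,0],[0,12,0,-0.02],[0,12,0,-0.027],[0,10,0,0],[0,7,0,0],[0,0,0,0],[0,0,0,0],[0,0,0,0]]}' && python3 nudge.py '{"moves":[[0,0,0,0],[0,0,0,0],[0,0,0,0],[0,0,0,0]]}' 85 && python3 nudge.py '{"moves":[[0,0,-25,0],[0,0,-40,0],[0,0,-40,0],[0,0,-30,0],[0,0,0,0],[0,0,0,0]]}'
```

```text
clock: 3.78
ee_pos: [450.8, -247.8, 9.8]
eef_rot: [3.138, 0.078, 0.004]
force: [-1.1, -1.1, 5.6]
width: 49.6
grip_force: 21.7
clock: 4.12
ee_pos: [449.4, -246.0, 8.2]
eef_rot: [-3.14, -0.078, 0.001]
force: [-0.3, 0.6, 0.0]
width: 85.2
grip_force: 0.0
clock: 4.62
ee_pos: [450.9, -247.1, 145.3]
eef_rot: [3.138, 0.078, 0.006]
force: [-0.2, 0.3, -0.7]
width: 85.1
grip_force: 0.0
```

```bash
cat >> h.py <<'E'
def wrist_pts(name):
    from scipy.spatial.transform import Rotation as Ro
    s=env.state();p,d=env.snapshot("wrist");p=p[:,:,::-1].copy();cv2.imwrite(name,p)
    m=env.camera_model("wrist");v,u=np.mgrid[:420,:560]
    P=np.linalg.inv(m["K"])@np.vstack([(u*d).ravel(),(v*d).ravel(),d.ravel()])
    T=m["tool_from_camera"];P=T[:3,:3]@P+T[:3,3:]
    R=Ro.from_rotvec(s["eef_rot"]).as_matrix()
    X=(R@P).T+s["ee_pos"];print("ee",s["ee_pos"].round(1),"heading",np.arctan2(R[1,0],R[0,0]).round(4),"clock",s["clock"])
    return p,np.where((d>0).reshape(-1,1),X,np.nan).reshape(420,560,3)
def base(X,box,zmax=90):
    m=(X[...,2]>5)&(X[...,2]<zmax)&(X[...,0]>box[0])&(X[...,0]<box[1])&(X[...,1]>box[2])&(X[...,1]<box[3])
    n,l,st,_=cv2.connectedComponentsWithStats(m.astype(np.uint8));k=1+st[1:,4].argmax();m=l==k
    return m,cv2.minAreaRect(np.ascontiguousarray(X[m][:,:2],dtype=np.float32))
E
python3 - <<'E'
from h import *
p,X=wrist_pts("pics/w2.png")
m,r=base(X,(380,560,-310,-180));print(m.sum(),r)
print("floor z",np.nanmedian(X[50:80,50:500,2]))
H,S,V=cv2.split(cv2.cvtColor(p,cv2.COLOR_BGR2HSV))
red=m&((H<6)|(H>174))&(S>140);Q=X[red];lev=Q[Q[:,2]>50];print("red",Q.mean(0),"lever top",lev.mean(0),Q[:,2].max(),Q[Q[:,2].argmax()])
E
```

```text
ee [ 450.9 -247.1  145.3] heading 0.05 clock 4.6167
6796 ((468.1846008300781, -246.69256591796875), (99.2203598022461, 51.810970306396484), 2.8843770027160645)
floor z -0.6277431124268986
red [ 463.67867606 -246.78214153   39.06054672] lever top [ 437.20322744 -248.09462419   55.6114328 ] 61.773613621459276 [ 431.78431411 -249.78894483   61.77361362]
```

The trap is at (468.2, -246.7), yaw 0.050, which puts it on the hole's axis. Next I press the lever with the fingers shut.

```bash
python3 nudge.py '{"moves":[[-12,0,0,0],[-11,0,0,0],[0,0,30,0],[0,0,30,0],[0,0,15,0],[0,0,0,0],[0,0,0,0],[0,0,0,0]]}' 0 20 && python3 nudge.py '{"moves":[[0,0,4,0],[0,0,4,0],[0,0,4,0],[0,0,4,0],[0,0,4,0],[0,0,4,0],[0,0,3,0],[0,0,0,0]]}'
```

```text
clock: 5.33
ee_pos: [426.2, -247.5, 68.6]
eef_rot: [-3.141, -0.078, 0.0]
force: [-0.7, -0.4, -0.1]
width: 0.3
grip_force: 0.0
clock: 6.0
ee_pos: [426.3, -247.4, 40.9]
eef_rot: [3.14, 0.078, -0.001]
force: [-2.8, -1.3, 3.5]
width: 0.1
grip_force: 1.9
```

```bash
python3 nudge.py '{"moves":[[0,0,3,0],[0,0,3,0],[0,0,2,0],[0,0,2,0],[0,0,0,0],[0,0,0,0]]}'
```

```text
clock: 6.5
ee_pos: [426.8, -247.5, 31.3]
eef_rot: [3.14, 0.078, 0.0]
force: [-1.7, -1.0, 4.0]
width: -0.2
grip_force: 2.3
```

```bash
python3 nudge.py '{"moves":[[0,0,1,0],[0,0,1,0],[0,0,0,0],[0,0,0,0]]}'
```

```text
clock: 6.83
ee_pos: [426.9, -247.5, 29.5]
eef_rot: [3.14, 0.078, 0.001]
force: [-1.2, -1.4, 5.0]
width: 0.1
grip_force: 2.6
```

```bash
python3 nudge.py '{"moves":[[0,0,1,0],[0,0,1,0],[0,0,1,0],[0,0,0,0],[0,0,0,0]]}'
```

```text
clock: 7.25
ee_pos: [427.1, -247.7, 28.6]
eef_rot: [3.139, 0.079, 0.002]
force: [-6.9, 3.2, 25.0]
width: -0.2
grip_force: 12.8
```

```bash
python3 nudge.py '{"moves":[[0,0,-2,0],[0,0,-3,0],[0,0,-4,0],[0,0,-10,0],[0,0,-30,0],[0,0,-40,0],[0,0,-30,0],[0,0,0,0]]}' && python3 nudge.py '{"moves":[[-20,0,0,0],[0,0,0,0],[0,0,0,0]]}'
python3 - <<'E'
from h import *
p,X=wrist_pts("pics/w3.png")
m,r=base(X,(380,560,-310,-180));print(m.sum(),r)
H,S,V=cv2.split(cv2.cvtColor(p,cv2.COLOR_BGR2HSV))
red=m&((H<6)|(H>174))&(S>140);Q=X[red];print("red top",Q[Q[:,2].argmax()]); lv=Q[Q[:,0]<450];print("lever z",np.median(lv[:,2]))
E
```

```text
clock: 7.92
ee_pos: [429.9, -249.5, 151.8]
eef_rot: [3.134, 0.079, 0.013]
force: [0.5, -0.2, -0.4]
width: 0.1
grip_force: 0.0
clock: 8.17
ee_pos: [406.3, -248.0, 145.3]
eef_rot: [-3.14, -0.077, -0.0]
force: [0.4, -0.3, 0.0]
width: 0.2
grip_force: 0.0
ee [ 406.3 -248.   145.3] heading 0.049 clock 8.1667
7640 ((476.0999755859375, -245.96966552734375), (100.67430114746094, 51.940711975097656), 2.8154497146606445)
red top [ 510.68627057 -245.20895753   62.63506328]
lever z 34.35216297195541
```

View pics/w3.png

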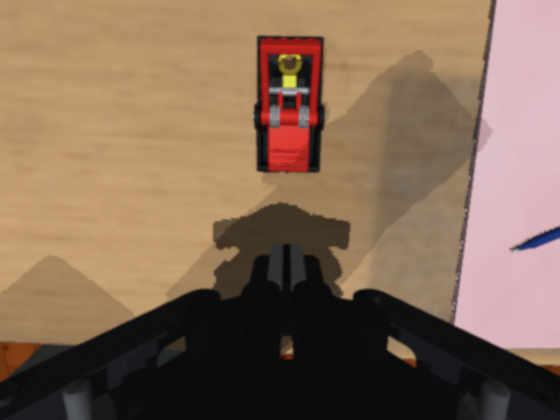

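The trap is set: the jaw is up at 63 mm and the lever is level at 34 mm. In the picture its base spans about (258,38) to (323,172), and it now sits at (476, -246), yaw 0.049. Now I turn the gripper a quarter turn so a finger's back can push, open it, and back off.

```bash
python3 nudge.py '{"moves":[[-25,0,0,0],[-24,0,0,0],[0,0,0,-0.125],[0,0,0,-0.125],[0,0,0,-0.125],[0,0,0,-0.125],[0,0,0,-0.125],[0,0,0,-0.125]]}' 85 && python3 nudge.py '{"moves":[[0,0,0,-0.125],[0,0,0,-0.125],[0,0,0,-0.125],[0,0,0,-0.125],[0,0,0,-0.125],[0,0,0,-0.125],[0,0,0,-0.069],[0,0,0,0]]}'
python3 - <<'E'
from h import *
from scipy.spatial.transform import Rotation as Ro
s=env.state();R=Ro.from_rotvec(s["eef_rot"]).as_matrix();print(s["ee_pos"],np.arctan2(R[1,0],R[0,0]),s["q"].round(2))
for n in("scene","top"):
    p,d=env.snapshot(n);cv2.imwrite(f"pics/{n}4.png",p[:,:,::-1])
    P,u,v=pts(n,d,np.ones(d.shape,bool));T=(P-s["ee_pos"])@R
    k=(abs(T[:,0])<60)&(abs(T[:,1])<130)&(T[:,2]>-200)&(T[:,2]<5)
    T=T[k]
    for z in range(-200,5,10):
        q=T[(T[:,2]>=z)&(T[:,2]<z+10)]
        if len(q)>3:print(n,z,len(q),"x",q[:,0].min().round(),q[:,0].max().round(),"y",q[:,1].min().round(),q[:,1].max().round())
E
```

```text
clock: 8.88
ee_pos: [358.2, -250.7, 144.8]
eef_rot: [-2.889, -1.232, -0.0]
force: [1.3, -1.1, 0.5]
width: 85.2
grip_force: 0.0
clock: 9.55
ee_pos: [358.2, -250.7, 144.8]
eef_rot: [-2.165, -2.276, -0.001]
force: [-0.4, -0.2, -0.3]
width: 84.9
grip_force: 0.0
[ 358.19527331 -250.66910274  144.8214569 ] 1.620808798192731 [-0.79  0.1  -0.44  1.03  0.    0.73]
scene -200 373 x -38.0 3.0 y -37.0 34.0
scene -190 267 x -38.0 -3.0 y -37.0 31.0
scene -180 538 x -40.0 17.0 y -38.0 35.0
scene -170 387 x -40.0 2.0 y -38.0 35.0
scene -160 382 x -39.0 0.0 y -38.0 35.0
scene -150 358 x -39.0 4.0 y -38.0 36.0
scene -140 336 x -39.0 0.0 y -38.0 35.0
scene -130 81 x -36.0 1.0 y -38.0 37.0
scene -120 650 x -15.0 13.0 y -69.0 67.0
scene -110 638 x -21.0 11.0 y -70.0 68.0
scene -100 425 x -22.0 8.0 y -72.0 70.0
scene -90 445 x -20.0 18.0 y -73.0 71.0
scene -80 420 x -18.0 16.0 y -74.0 72.0
scene -70 392 x -15.0 12.0 y -75.0 73.0
scene -60 122 x -16.0 5.0 y -65.0 67.0
scene -50 110 x -12.0 9.0 y -57.0 55.0
scene -40 118 x -12.0 11.0 y -57.0 55.0
scene -30 106 x -13.0 11.0 y -56.0 55.0
scene -20 28 x -11.0 9.0 y -50.0 48.0
top -180 21 x 16.0 33.0 y 19.0 35.0
top -170 11 x 13.0 33.0 y 20.0 36.0
top -160 12 x 15.0 34.0 y 17.0 35.0
top -150 15 x 10.0 35.0 y 14.0 37.0
top -140 8 x 11.0 35.0 y 16.0 37.0
top -120 265 x -14.0 13.0 y 37.0 69.0
top -110 42 x -12.0 12.0 y 40.0 71.0
top -100 17 x -11.0 12.0 y 61.0 72.0
top -90 35 x -10.0 17.0 y 33.0 73.0
top -80 50 x -12.0 17.0 y 36.0 74.0
top -70 67 x -12.0 14.0 y 46.0 75.0
top -60 7 x 3.0 13.0 y 45.0 57.0
```

Run:
```python
from h import *
p=cv2.imread("pics/top0.png");d=np.load("pics/top0.npy")
P,u,v=pts("top",d,np.ones(d.shape,bool));X=np.full(d.shape+(3,),np.nan);X[v,u]=P
H,S,V=cv2.split(cv2.cvtColor(p,cv2.COLOR_BGR2HSV))
m=(H>105)&(H<130)&(S>120);m[:285]=0;m[350:]=0;m[:,:420]=0
Q=X[m];print("pen",m.sum(),cv2.minAreaRect(np.ascontiguousarray(Q[:,:2],dtype=np.float32)),np.percentile(Q[:,2],[5,50,95]))
pk=X[320:330,500:520,2];print("paper z",np.nanmedian(pk))
t=np.zeros(d.shape,bool);t[298:385,98:156]=True
Q=X[t&(X[...,2]>4)];print("tube",len(Q),cv2.minAreaRect(np.ascontiguousarray(Q[:,:2],dtype=np.float32)),np.percentile(Q[:,2],[50,95,100]))
t[:]=0;t[225:300,40:185]=True
Q=X[t&(X[...,2]>4)];print("mugs",np.nanmin(Q,0),np.nanmax(Q,0))
s=env.state()
from scipy.spatial.transform import Rotation as Ro
R=Ro.from_rotvec(s["eef_rot"]).as_matrix()
p,d=env.snapshot("scene");P,u,v=pts("scene",d,np.ones(d.shape,bool));T=(P-s["ee_pos"])@R
for z in range(-150,-50,5):
    q=T[(abs(T[:,0])<60)&(T[:,2]>=z)&(T[:,2]<z+5)]
    a=[q[(q[:,1]>lo)&(q[:,1]<lo+15),0] for lo in range(-75,75,15)]
    print(z,[round(float(b.min())) if len(b) else None for b in a])
cv2.imwrite("pics/scene5.png",cv2.resize(p[:,:,::-1][150:400,100:433],(800,600)))
```

```text
pen 218 ((402.4609375, -511.8070373535156), (6.10112190246582, 131.023681640625), 28.605266571044922) [11.93523024 14.52469936 17.68186497]
paper z 6.08485540891853
tube 1256 ((405.4582214355469, 114.4962387084961), (145.4618682861328, 102.96138000488281), 2.6801648139953613) [15.33713975 26.43467608 29.64418705]
mugs [485.86389604   5.19214477   4.0763662 ] [636.58992638 286.91426213 137.22765197]
-150 [None, None, -24, -34, -39, -38, -33, -19, None, None]
-145 [None, None, -24, -35, -39, -39, -34, -20, None, None]
-140 [None, None, -22, -36, -38, -39, -34, -21, None, None]
-135 [None, None, -23, -34, -38, -37, -34, -22, None, None]
-130 [None, None, -16, -29, -36, -36, -30, -14, None, None]
-125 [None, None, -10, -11, None, None, -9, -11, None, None]
-120 [-13, -12, -13, -12, -12, -9, -13, -11, -13, -13]
-115 [-14, -14, -13, -13, -13, -12, -12, -12, -14, -14]
-110 [-15, -14, -12, -20, -20, -20, -20, -13, -12, -13]
-105 [-13, -13, -12, -22, -21, -20, -19, -12, -13, -13]
-100 [-13, -13, -12, -21, -21, -21, -20, -11, -13, -13]
-95 [-14, -12, -18, -20, -20, -20, -20, -14, -13, -13]
-90 [-13, -11, -19, -18, -12, -12, -19, -18, -11, -13]
-85 [-13, None, -18, -18, -12, -12, -17, -18, -12, -12]
-80 [-14, 10, -18, -17, -11, -11, -18, -18, -10, -13]
-75 [-13, -12, -17, -9, -11, -10, -15, -18, -13, -13]
-70 [-14, -12, -15, None, None, None, None, -14, -13, -14]
-65 [-16, -14, -13, None, None, None, None, -13, -16, -14]
-60 [-11, -15, -11, None, None, None, None, -12, -15, -11]
-55 [None, -13, -12, None, None, None, None, -10, -12, None]
```

View pics/scene5.png

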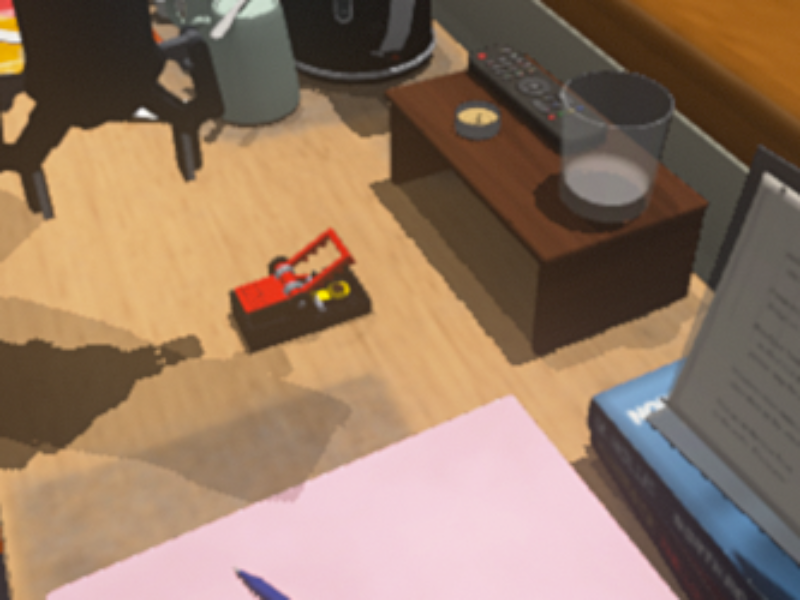

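The scene crop shows the set trap at about (295,295), the open shelf front, and the blue pen at (250,580).

The depth data shows the gripper's knuckles stick out farther than its fingers. A finger on its own therefore can't follow the trap 40 mm under the board. The pen on the paper looks solid in depth, about 131 mm long and 7–8 mm thick. If it's loose, I can hold it as a push rod, so I'll try it.

```bash
python3 nudge.py '{"moves":[[-40,5.7,0,0],[-40,5.7,0,0],[-40,5.7,0,0],[-40,5.7,0,0],[-40,5.7,0,0],[-40,5.7,0,0],[-40,5.7,0,0],[0,0,0,0]]}' && python3 nudge.py '{"moves":[[0,0,0,-0.125],[0,0,0,-0.125],[0,0,0,-0.125],[0,0,0,-0.075],[0,0,0,0],[0,0,0,0]]}'
python3 - <<'E'
from h import *
p,X=wrist_pts("pics/w6.png")
H,S,V=cv2.split(cv2.cvtColor(p,cv2.COLOR_BGR2HSV))
m=(H>105)&(H<130)&(S>100)&(V>40)
n,l,st,_=cv2.connectedComponentsWithStats(m.astype(np.uint8));k=1+st[1:,4].argmax();Q=X[l==k];Q=Q[~np.isnan(Q[:,0])]
r=cv2.minAreaRect(np.ascontiguousarray(Q[:,:2],dtype=np.float32));print(len(Q),r,cv2.boxPoints(r).tolist(),np.percentile(Q[:,2],[5,50,95]))
g=np.abs(X[...,2]-6)<4;print("paper",np.nanmedian(X[...,2][g]))
E
```

```text
clock: 10.37
ee_pos: [411.5, -536.0, 142.3]
eef_rot: [2.172, 2.267, -0.003]
force: [-0.2, -0.6, -0.7]
width: 84.8
grip_force: 0.0
clock: 10.87
ee_pos: [411.0, -528.3, 145.0]
eef_rot: [-1.61, -2.698, -0.0]
force: [-0.0, -0.1, 0.2]
width: 84.8
grip_force: 0.0
ee [ 411.  -528.3  145. ] heading 2.0656 clock 10.8667
516 ((378.3951110839844, -474.8544616699219), (7.2066168785095215, 50.679996490478516), 28.399982452392578) [[363.17315673828125, -454.2779541015625], [387.27777099609375, -498.85858154296875], [393.6170654296875, -495.43096923828125], [369.512451171875, -450.850341796875]] [12.37198864 14.17862609 15.49886439]
paper 6.043086636304565
```

```bash
python3 nudge.py '{"moves":[[0,-3.3,30,0],[0,0,38,0],[0,0,38,0],[0,0,24,0],[0,0,7.5,0],[0,0,0,0],[0,0,0,0]]}' 40 && python3 nudge.py '{"moves":[[0,0,0,0],[0,0,0,0],[0,0,0,0],[0,0,0,0],[0,0,0,0],[0,0,0,0]]}' 0 40 && python3 nudge.py '{"moves":[[0,0,-15,0],[0,0,-25,0],[0,0,-30,0],[0,0,-30,0],[0,0,0,0],[0,0,0,0]]}'
```

```text
clock: 11.5
ee_pos: [408.1, -530.1, 8.1]
eef_rot: [-1.608, -2.699, -0.0]
force: [-0.3, -0.9, 0.5]
width: 40.3
grip_force: 0.0
clock: 12.0
ee_pos: [408.5, -530.8, 8.7]
eef_rot: [1.605, 2.699, -0.001]
force: [-0.1, 0.1, 5.6]
width: 8.2
grip_force: 39.5
clock: 12.5
ee_pos: [408.8, -531.5, 110.1]
eef_rot: [1.604, 2.697, -0.004]
force: [-0.4, 0.1, 0.0]
width: 8.4
grip_force: 39.1
```

The pen is real and it's gripped at 8 mm. I'll check how it sits in the hand.

```bash
cat >> h.py <<'E'
def pen():
    from scipy.spatial.transform import Rotation as Ro
    s=env.state();p,X=wrist_pts("pics/pen.png");R=Ro.from_rotvec(s["eef_rot"]).as_matrix();T=(X-s["ee_pos"])@R
    H,S,V=cv2.split(cv2.cvtColor(p,cv2.COLOR_BGR2HSV));m=(H>105)&(H<130)&(S>100)&(V>40)&(abs(T[...,1])<20)&(T[...,0]>5)&(T[...,0]<130)&(abs(T[...,2])<25)
    Q=T[m];print("pen tool frame",len(Q),Q.min(0).round(1),Q.max(0).round(1),"y(x),z(x)",np.polyfit(Q[:,0],Q[:,1],1).round(3),np.polyfit(Q[:,0],Q[:,2],1).round(3))
    return p,X
E
python3 -c "
from h import *
pen()"
```

```text
ee [ 408.8 -531.5  110.1] heading 2.0687 clock 12.5
pen tool frame 1983 [ 5.1 -4.8 -8.4] [89.4  3.6 -1.5] y(x),z(x) [ 0.008 -0.579] [ 0.018 -6.399]
```

```bash
python3 nudge.py '{"moves":[[36.2,17.8,0,0],[36.2,17.8,0,0],[36.2,17.8,0,0],[36.2,17.8,0,0],[36.2,17.8,0,0],[36.2,17.8,0,0],[36.2,17.8,0,0],[0,0,0,0]]}' && python3 nudge.py '{"moves":[[0,0,0,0.125],[0,0,0,0.125],[0,0,0,0.125],[0,0,0,0.075],[0,0,0,0],[0,0,0,0]]}' && python3 -c "
from h import *
p,X=wrist_pts('pics/w7.png');m,r=base(X,(410,560,-310,-180));print(m.sum(),r)"
```

```text
clock: 13.22
ee_pos: [392.6, -239.5, 105.3]
eef_rot: [-1.594, -2.696, -0.005]
force: [-0.1, 0.8, -0.5]
width: 8.2
grip_force: 39.2
clock: 13.72
ee_pos: [395.7, -247.5, 106.6]
eef_rot: [-2.163, -2.275, 0.0]
force: [-0.5, 0.4, 0.1]
width: 8.3
grip_force: 39.2
ee [ 395.7 -247.5  106.6] heading 1.621 clock 13.7167
10168 ((476.37884521484375, -245.39080810546875), (101.09696960449219, 51.722862243652344), 1.5234074592590332)
```

```bash
python3 nudge.py '{"moves":[[-1,0,30,0],[0,0,30,0],[0,0,25,0],[0,0,13.5,0],[0,0,0,0],[0,0,0,0]]}' && python3 nudge.py '{"moves":[[0,3,0,0],[0,3,0,0],[0,3,0,0],[0,3,0,0],[0,4,0,0],[0,6,0,0],[0,8,0,0],[0,9,0,0]]}' && python3 nudge.py '{"moves":[[0,10,0,0],[0,10,0,0],[0,10,0,0],[0,10,0,0],[0,10,0,0],[0,10,0,0],[0,10,0,0],[0,10,0,0]]}' && python3 nudge.py '{"moves":[[0,8,0,0],[0,6,0,0],[0,3,0,0],[0,1,0,0],[0,0,0,0],[0,-8,0,0],[0,-20,0,0],[0,0,0,0]]}'
```

```text
clock: 14.27
ee_pos: [395.7, -248.4, 8.5]
eef_rot: [-2.165, -2.273, 0.0]
force: [0.2, -0.6, 0.5]
width: 8.4
grip_force: 39.2
clock: 14.93
ee_pos: [436.1, -247.1, 9.4]
eef_rot: [-2.168, -2.274, 0.0]
force: [-1.1, 0.2, 0.9]
width: 8.5
grip_force: 40.5
clock: 15.6
ee_pos: [516.4, -243.2, 9.2]
eef_rot: [-2.167, -2.274, 0.0]
force: [-1.7, -0.0, 0.3]
width: 8.6
grip_force: 40.3
clock: 16.27
ee_pos: [501.4, -242.8, 8.7]
eef_rot: [-2.166, -2.27, 0.002]
force: [-2.0, 0.4, -1.0]
width: 8.4
grip_force: 39.4
```

```bash
python3 nudge.py '{"moves":[[0,-30,-10,0],[0,-32,-10,0],[0,0,0,0.125],[0,0,0,0.125],[0,0,0,0.125],[0,0,0,0.125],[0,0,0,0.125],[0,0,0,0.125]]}' && python3 nudge.py '{"moves":[[0,0,0,0.125],[0,0,0,0.125],[0,0,0,0.125],[0,0,0,0.125],[0,0,0,0.125],[0,0,0,0.125],[0,0,0,0.074],[0,0,0,0]]}'
python3 - <<'E'
from h import *
s=env.state();print(s["ee_pos"],s["eef_rot"])
p,d=env.snapshot("top");cv2.imwrite("pics/t8.png",p[:,:,::-1])
P,u,v=pts("top",d,np.ones(d.shape,bool));X=np.full(d.shape+(3,),np.nan);X[v,u]=P
for z in(85,20):
    m,r=base(X,(540,680,-290,-190),z);print(m.sum(),r)
cv2.imwrite("pics/t8c.png",cv2.resize(p[120:330,180:460,::-1],None,fx=2.8,fy=2.8))
E
```

```text
clock: 16.93
ee_pos: [443.3, -246.9, 29.6]
eef_rot: [2.854, 1.312, 0.001]
force: [-0.6, -0.4, -0.7]
width: 8.0
grip_force: 39.5
clock: 17.6
ee_pos: [443.4, -246.8, 29.5]
eef_rot: [3.141, 0.067, 0.001]
force: [0.1, -0.2, -0.2]
width: 8.5
grip_force: 39.5
[ 443.3900795  -246.84167695   29.50276753] [3.14069652e+00 6.68818142e-02 8.19773454e-04]
594 ((594.3796997070312, -238.30557250976562), (80.71327209472656, 50.60112762451172), 0.8113403916358948)
102 ((623.2005615234375, -239.81829833984375), (23.120418548583984, 28.525615692138672), 0.81134033203125)
```

View pics/t8c.png

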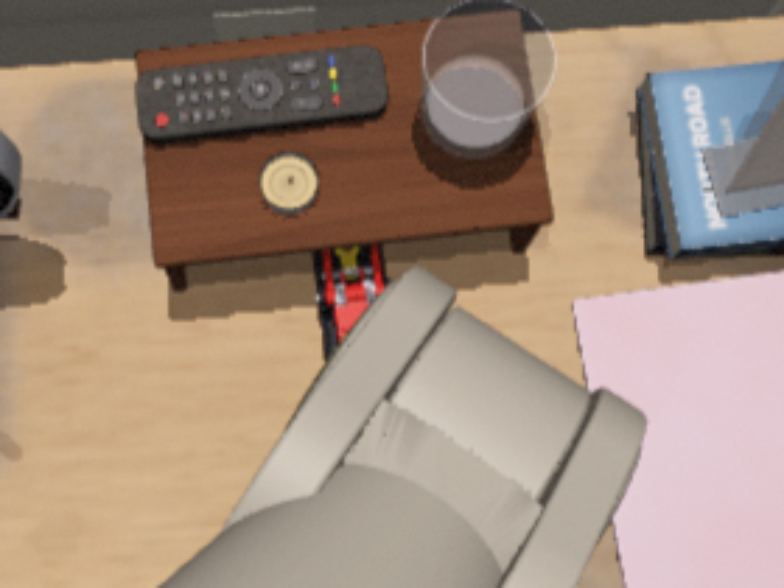

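The top crop shows the set trap entering under the shelf front at (350,290), roughly in the middle. The arm hides its rear, so I'll raise the wrist to measure the rear end.

```bash
python3 nudge.py '{"moves":[[8,0,-40,0],[10,0,-40,0],[10,0,-40,0],[10,0,-20,0],[0,0,0,0],[0,0,0,0],[0,0,0,0]]}'
cat >> h.py <<'E'
def rear(X,x1):
    m,r=base(X,(480,x1,-300,-180),70)
    m&=X[...,2]>10
    e=[];rr=[]
    for a in np.arange(500,x1,4):
        k=m&(X[...,0]>a)&(X[...,0]<a+4)
        if k.sum()>20: y=X[...,1][k];e.append((a+2,y.min(),y.max()))
    e=np.array(e);Q=X[m]
    b=[Q[(Q[:,1]>c)&(Q[:,1]<c+4),0].min() for c in np.arange(e[:,1].mean()+4,e[:,2].mean()-6,4)]
    print("slices",e.round(1).tolist());print("rear x by y",np.round(b,1),"yaw",np.polyfit(e[2:,0],e[2:,1:].mean(1),1),np.polyfit(e[2:,0],e[2:,1],1)[0],np.polyfit(e[2:,0],e[2:,2],1)[0])
E
python3 -c "
from h import *
p,X=pen()
cv2.imwrite('pics/w9.png',p)
rear(X,600)"
```

```text
clock: 18.23
ee_pos: [480.6, -244.6, 168.3]
eef_rot: [-3.14, -0.072, 0.002]
force: [-0.4, -0.5, -0.8]
width: 8.4
grip_force: 39.5
ee [ 480.6 -244.6  168.3] heading 0.0459 clock 18.2333
pen tool frame 3504 [ 5.  -5.3 -7.8] [87.8  3.8 -1.9] y(x),z(x) [ 0.016 -1.369] [ 0.009 -5.796]
slices [[550.0, -232.4, -216.8], [554.0, -232.6, -216.9], [558.0, -232.5, -216.7], [562.0, -232.4, -215.7], [566.0, -232.8, -215.6], [570.0, -234.2, -215.6], [574.0, -234.9, -215.5], [578.0, -235.5, -215.4], [582.0, -236.1, -215.0], [586.0, -236.7, -214.5], [590.0, -237.3, -213.3], [594.0, -237.8, -213.2], [598.0, -238.3, -214.2]]
rear x by y [550.9 550.  550.5] yaw [-4.33701977e-02 -2.00076357e+02] -0.15962021891715902 0.0728798234200491
```

```bash
python3 nudge.py '{"moves":[[-26,0.6,10,0],[0,0,38,0],[0,0,38,0],[0,0,38,0],[0,0,26,0],[0,0,10,0],[0,0,0,0],[0,0,0,0]]}' && python3 nudge.py '{"moves":[[2,0,0,0],[2,0,0,0],[3,0,0,0],[4,0,0,0],[5,0,0,0],[6,0,0,0],[6,0,0,0],[6,0,0,0]]}' && python3 nudge.py '{"moves":[[6,0,0,0],[5,0,0,0],[4,0,0,0],[2,0,0,0],[0,0,0,0]]}' && python3 -c "
from h import *
p,X=pen()
cv2.imwrite('pics/w10.png',p)
rear(X,604)"
```

```text
clock: 18.95
ee_pos: [454.8, -246.5, 8.9]
eef_rot: [-3.14, -0.07, 0.003]
force: [0.1, -0.6, 0.3]
width: 8.2
grip_force: 39.5
clock: 19.62
ee_pos: [490.3, -245.3, 9.4]
eef_rot: [3.14, 0.071, 0.001]
force: [-1.0, -0.4, 0.1]
width: 7.9
grip_force: 39.5
clock: 20.03
ee_pos: [507.0, -244.5, 9.2]
eef_rot: [3.141, 0.071, 0.0]
force: [-0.5, 0.1, 0.4]
width: 7.7
grip_force: 39.5
ee [ 507.  -244.5    9.2] heading 0.0452 clock 20.0333
pen tool frame 3533 [ 5.  -5.3 -8.5] [87.8  3.4 -2. ] y(x),z(x) [ 0.014 -1.309] [ 0.012 -5.946]
slices [[502.0, -286.0, -209.2], [506.0, -279.6, -209.6], [510.0, -278.7, -211.8], [514.0, -275.2, -199.1], [518.0, -288.1, -199.1], [522.0, -288.0, -238.5], [526.0, -247.1, -238.3], [530.0, -246.9, -238.2], [534.0, -246.7, -238.0], [538.0, -246.8, -237.9], [542.0, -246.7, -237.7], [546.0, -246.5, -237.6], [550.0, -246.3, -237.9], [554.0, -246.0, -237.7], [558.0, -246.2, -237.5], [562.0, -246.1, -237.4], [566.0, -245.9, -237.2], [570.0, -245.6, -237.1], [574.0, -245.4, -237.4], [578.0, -245.2, -237.2], [582.0, -245.3, -237.1], [586.0, -244.4, -237.8], [590.0, -243.4, -238.4], [594.0, -242.4, -239.0], [598.0, -241.8, -213.9], [602.0, -263.0, -213.4]]
rear x by y [480.2 480.1 480.  494.3] yaw [ 9.40808093e-02 -2.94242548e+02] 0.30338435392633856 -0.11522273523606506
```

View pics/w10.png

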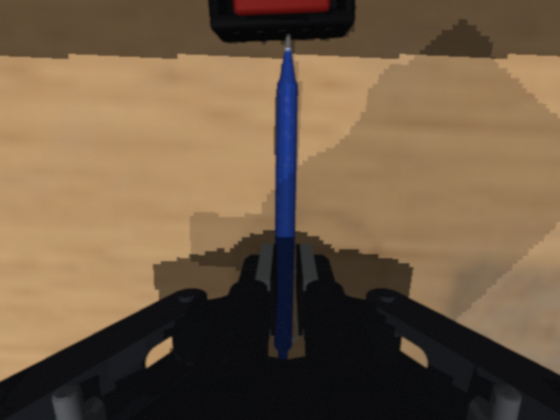

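The wrist view shows the pen tip at (288,40) centred on the trap's rear end, which runs from (222,40) to (350,36). The trap has yawed about 0.03 rad to the left, so I shift the contact 3 mm left and push on.

```bash
python3 nudge.py '{"moves":[[-4,0,0,0],[0,-3,0,0],[2,0,0,0],[3,0,0,0],[4,0,0,0],[5,0,0,0],[5,0,0,0],[5,0,0,0]]}' && python3 nudge.py '{"moves":[[4,0,0,0],[3,0,0,0],[2,0,0,0],[0,0,0,0],[0,0,0,0]]}' && python3 -c "
from h import *
p,X=pen()
cv2.imwrite('pics/w11.png',cv2.resize(p[:140,140:420],None,fx=2.5,fy=2.5))"
```

```text
clock: 20.75
ee_pos: [526.9, -240.7, 9.3]
eef_rot: [3.141, 0.07, 0.0]
force: [-0.5, 0.7, -0.2]
width: 8.4
grip_force: 39.5
clock: 21.17
ee_pos: [535.5, -240.2, 9.3]
eef_rot: [3.141, 0.071, 0.0]
force: [-0.0, -0.1, 0.0]
width: 8.6
grip_force: 39.5
ee [ 535.5 -240.2    9.3] heading 0.045 clock 21.1667
pen tool frame 3585 [ 5.  -4.8 -8.4] [87.9  3.4 -1.6] y(x),z(x) [ 0.016 -1.39 ] [ 0.012 -5.911]
```

View pics/w11.png

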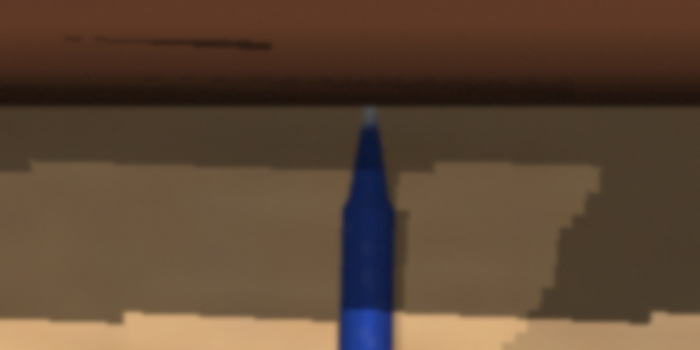

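The trap is now hidden under the board, and the front edge is level in the picture, so the tool is still square to the shelf. I go back to the centre and finish slowly until it touches the back board.

```bash
python3 nudge.py '{"moves":[[-3,0,0,0],[0,2.5,0,0],[3,0,0,0],[3,0,0,0],[3,0,0,0],[3,0,0,0],[3,0,0,0],[0,0,0,0]]}' && python3 nudge.py '{"moves":[[2,0,0,0],[2,0,0,0],[2,0,0,0],[1,0,0,0],[0,0,0,0]]}'
```

```text
clock: 21.88
ee_pos: [548.2, -242.2, 9.3]
eef_rot: [3.14, 0.071, 0.001]
force: [-0.0, 0.2, -1.3]
width: 8.2
grip_force: 39.5
clock: 22.3
ee_pos: [554.7, -241.9, 9.3]
eef_rot: [3.141, 0.071, 0.0]
force: [-0.1, -0.1, 0.8]
width: 7.9
grip_force: 39.5
```

```bash
for i in 1 ; do python3 nudge.py '{"moves":[[1,0,0,0],[1,0,0,0],[0,0,0,0]]}' ; python3 nudge.py '{"moves":[[1,0,0,0],[1,0,0,0],[0,0,0,0]]}'; python3 nudge.py '{"moves":[[1,0,0,0],[0,0,0,0]]}'; done
```

```text
clock: 22.55
ee_pos: [556.5, -241.8, 9.3]
eef_rot: [3.141, 0.07, 0.0]
force: [0.1, 0.7, -0.0]
width: 8.4
grip_force: 39.5
clock: 22.8
ee_pos: [558.6, -241.7, 9.3]
eef_rot: [3.141, 0.07, 0.0]
force: [-0.1, 0.1, 0.0]
width: 8.3
grip_force: 39.5
clock: 22.97
ee_pos: [559.5, -241.7, 9.3]
eef_rot: [3.141, 0.07, 0.0]
force: [-1.3, -0.1, 0.0]
width: 8.3
grip_force: 39.5
```

```bash
python3 nudge.py '{"moves":[[1,0,0,0],[0,0,0,0],[0,0,0,0]]}'; python3 nudge.py '{"moves":[[1,0,0,0],[0,0,0,0],[0,0,0,0]]}'
```

```text
clock: 23.22
ee_pos: [560.0, -241.6, 9.2]
eef_rot: [-3.141, -0.07, 0.001]
force: [-1.1, -0.2, 0.2]
width: 8.6
grip_force: 39.5
clock: 23.47
ee_pos: [560.7, -241.5, 9.0]
eef_rot: [-3.141, -0.07, 0.002]
force: [-3.7, -1.1, -0.2]
width: 8.2
grip_force: 39.5
```

There's 3.7 N of steady resistance, so the trap is against the back board. I back out and look.

```bash
python3 nudge.py '{"moves":[[-2,0,0,0],[-5,0,0,0],[-15,0,0,0],[-30,0,0,0],[-40,0,0,0],[-40,0,0,0],[-25,0,0,0],[0,0,0,0]]}'
python3 - <<'E'
from h import *
p,d=env.snapshot("scene");cv2.imwrite("pics/s12.png",cv2.resize(p[:,:,::-1][170:300,220:400],(800,578)))
P,u,v=pts("scene",d,np.ones(d.shape,bool));H,S,V=cv2.split(cv2.cvtColor(p[:,:,::-1].copy(),cv2.COLOR_BGR2HSV))
X=np.full(d.shape+(3,),np.nan);X[v,u]=P
k=(X[...,0]>620)&(X[...,0]<760)&(X[...,1]>-300)&(X[...,1]<-180)&(X[...,2]>5)&(X[...,2]<80)
Q=X[k];print(len(Q),Q.min(0),Q.max(0))
r=k&((H<8)|(H>172))&(S>150)
if r.any(): print("red",r.sum(),X[r].min(0),X[r].max(0))
E
```

```text
clock: 24.13
ee_pos: [399.5, -246.8, 8.9]
eef_rot: [-3.138, -0.066, 0.005]
force: [0.3, 0.3, 0.5]
width: 8.4
grip_force: 39.5
195 [ 649.96100641 -261.86402904    5.22271753] [ 673.47029552 -210.64895417   26.3510085 ]
```

View pics/s12.png

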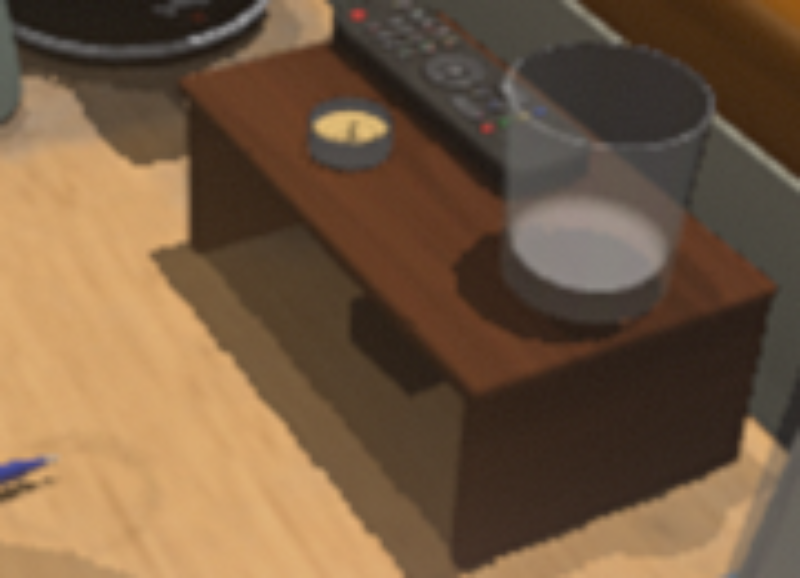

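The scene crop shows the trap's rear, around (400,345), deep under the shelf. Depth puts the rear face at x≈650–653 and y from -262 to -211, so it's tight and centred. The glass, remote and candle look undisturbed. I lay the pen down, withdraw and hand in.

```bash
python3 nudge.py '{"moves":[[0,0,3,0],[0,0,3,0],[0,0,0,0],[0,0,0,0]]}' && python3 nudge.py '{"moves":[[0,0,0,0],[0,0,0,0],[0,0,0,0],[0,0,-10,0],[0,0,-30,0],[0,0,-40,0],[0,0,0,0],[0,0,0,0]]}' 40 && python3 nudge.py '{"moves":[[0,0,0,0],[0,0,0,0],[0,0,0,0],[0,0,0,0]]}'
python3 - <<'E'
from h import *
p,d=env.snapshot("scene");P,u,v=pts("scene",d,np.ones(d.shape,bool))
Q=P[(P[:,0]>620)&(P[:,0]<670)&(P[:,1]>-300)&(P[:,1]<-180)&(P[:,2]>8)&(P[:,2]<22)]
b=[(y,np.median(Q[(Q[:,1]>y)&(Q[:,1]<y+6),0]).round(1)) for y in range(-260,-212,6) if ((Q[:,1]>y)&(Q[:,1]<y+6)).any()];print(b,-np.polyfit(*zip(*b),1)[0])
print(env.job_done())
E
```

```text
clock: 24.52
ee_pos: [405.5, -248.7, 3.1]
eef_rot: [3.141, 0.072, 0.001]
force: [0.3, 0.2, -1.1]
width: 8.1
grip_force: 39.5
clock: 25.18
ee_pos: [406.4, -250.1, 85.7]
eef_rot: [3.137, 0.071, 0.007]
force: [-0.0, 0.1, -0.4]
width: 40.3
grip_force: 0.0
clock: 25.52
ee_pos: [403.8, -248.0, 82.1]
eef_rot: [-3.139, -0.07, 0.003]
force: [0.2, -0.4, 0.3]
width: 40.0
grip_force: 0.0
[(-260, np.float64(657.1)), (-254, np.float64(655.0)), (-248, np.float64(654.6)), (-242, np.float64(653.3)), (-236, np.float64(653.0)), (-230, np.float64(651.5)), (-224, np.float64(650.9)), (-218, np.float64(651.1))] 0.14305555555555693
the job is handed in; nothing more can be done
None
```

I set the trap, slid it under the shelf and handed the job in at about 25.5 s; by my measurements its rear is level with the hole, it is within about 0.1 rad of square, and the bait end meets the back board. I used the loose pen as a push rod for the last stretch and left it on the desk; no verdict came back, and I couldn't see the jaw once the trap was under the shelf.

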